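# Lock the braai grid's lever latch with a snap hook

### The job

The braai grid's lever latch is standing open. Swing the slotted lever all the way down flat, so that the steel eye stands up through its slot, and only then clip the loose snap hook onto one leg of the eye, by pressing the hook's sprung gate inward against that leg until the leg is inside the hook's ring and the gate has sprung shut behind it. Let go of the hook and leave the bowl, tongs and salt grinder where they are.

Things in the scene. Friction and masses are not known exactly. Their poses are not given: they have to be found in the camera images.
- braai_grid: Closed double braai grid of steel wire, fixed, 300 mm wide (y), 240 mm deep, wires up to 18 mm high, handles at the far side. Origin on the shelf (z = 0) below the middle of the eye, at the middle of the near edge; x points across the grid from there, y along the near edge, z up. Bare shelf on its -x side. A latch plate 30 mm wide lies along the near edge, its top 20 mm above the shelf.
- eye_right (a point): The eye is an upright closed arch of 8 mm round steel bar in the grid's y-z plane: legs centred at y = -22 and +22 mm (36 mm clear between), top bar 64 to 72 mm above the shelf. This point is on the centre line of the leg at the grid's -y side: grid frame (0, -22, 36) mm, 12 mm above the top face of the shut lever. Axes as the grid's.
- eye_left (a point): The same point on the eye's other leg, at grid frame (0, +22, 36) mm. Axes as the grid's.
- lever_hinge (a point): Middle of the lever's hinge pin, at grid frame (0, +78, 22) mm; the pin runs along the grid's x. Fixed to the grid, axes as the grid's. The hinge cheeks reach 27 mm above the shelf.
- latch_lever (a joint): Angle of the slotted lever, rad: 0 = shut flat on the latch plate (a stop), growing as its tip rises, to 1.3; starts at 0.4 to 0.9. Shut, it runs from the hinge pin towards the grid's -y, its top face 24 mm above the shelf. Friction holds it where it is left; about 1 N at the tip moves it.
- lever_tip (a point): Middle of the free end of the steel lever, on its top face. The lever is a plate 153 mm long from the pin, 30 mm wide, 4 mm thick, centred on the pin. A slot 13 mm wide for the eye runs along it from 45 to 118 mm from the pin; the last 35 mm are solid. Moves with the lever: -y points along it away from the pin, z out of its top face.
- snap_hook: Loose steel snap hook, about 140 g, lying flat. Origin on the underside at the middle of the grip, z up. Grip: a block 50 mm long (x), 20 wide (y), 14 high, with a tail loop to x = -50 mm. In front of it a ring of 10 mm round bar (0 to 10 mm above the underside), outside x = 25 to 89, y = -29 to +25 mm, clear inside x = 35 to 79, y = -19 to +16 mm. The gate is on the +y side.
- snap_gate (a joint): Angle of the hook's gate, rad: 0 = shut (a stop), growing as it is pressed inward into the ring, to 1.0. The gate is an 8 mm round bar 36 mm long, pivoted at hook frame (34, 20, 5) mm, free end towards the nose. A light spring shuts it: about 0.7 N at the free end to start, under 2 N wide open.
- bowl: Blue ceramic bowl, 124 mm across, 55 mm high, loose. Origin at the middle of its underside. Not part of the job.
- tongs: Aluminium braai tongs lying flat, loose, about 265 mm long, 55 mm wide, 22 mm high. Origin on the shelf under their pivot end, at the near end; they reach 255 mm from it along their own x. Not part of the job.
- grinder: Empty acrylic salt grinder with a steel top and round knob, 52 mm across, 134 mm high, loose. Origin at the middle of its underside. Not part of the job.
- ring_middle (a point): Middle of the hook's ring, hook frame (57, -2, 5) mm, axes as the hook's. Spine on the ring's -y side, crown at the front (+x); the +y side is closed by the gate (x = 34 to 70 mm) and the short nose (72 to 89). An 8 mm bar pressing the gate towards -y at x = 55 to 65 mm opens it; drawing the hook back (its -x) then brings the bar past the gate's end into the crown and the gate shuts.
Things that resemble listed ones, but are neither listed nor needed, are in the scene too. There is more than one size of the snap_hook; the one meant has the size given above.

How it is judged:
On the way, in this order (a step that is already met when the one before it is completed fails the run):
1. the lever is shut flat, before the hook is clipped on (value of joint latch_lever below 0.06 rad), for 0.2 s.
2. a leg of the eye is inside the hook's ring and the gate is shut (value of joint snap_gate below 0.12 rad and ((x of eye_right in the frame of snap_hook between 0.034 and 0.086 m and y of eye_right in the frame of snap_hook between -0.022 and 0.018 m and z of eye_right in the frame of snap_hook between -0.02 and 0.025 m) or (x of eye_left in the frame of snap_hook between 0.034 and 0.086 m and y of eye_left in the frame of snap_hook between -0.022 and 0.018 m and z of eye_left in the frame of snap_hook between -0.02 and 0.025 m))), for 0.2 s.
At the end, for the whole second after the job is handed in: The lever is shut to within 0.06 rad; one leg of the eye (either) stands inside the snap hook's ring between lever and top bar, with the gate shut to within 0.12 rad; the hook is released and still (under 20 mm/s); the bowl, tongs and grinder are within 30 mm of where they began (all of step 2 and value of joint latch_lever below 0.06 rad and linear speed of snap_hook below 0.02 m/s and distance of each of bowl, tongs, grinder from where it was at the start of the episode below 0.03 m); the robot touches nothing.
It fails at once if the bowl, tongs or grinder is shoved by more than 30 mm (distance of any of bowl, tongs, grinder from where it was at the start of the episode above 0.03 m).
It fails at once if the bowl or the grinder is tipped over (angle between any of bowl, grinder's own z axis and vertical above 0.5 rad).
It also fails if it takes over 56 s, if anything falls off the work surface, if the arm or the gripper's body presses on something with over 40 N, if the wrist force passes 120 N, or if a joint passes its speed limit or range.

### The arm

A 6-joint arm with a two-finger parallel gripper is mounted at the origin on the work surface. World frame = base frame: x ahead of the robot, y to its left, z up, the work surface at z = 0. Lengths are in m, angles in rad, forces in N, time in s.
With the tool pointing down it reaches from about 0.35 to 0.875 m from the base axis. Payload 4.2 kg.
Tool frame: the origin (TCP) lies at the very end of the fingers, on their centre line; the grasp point (between the pads) lies 19 mm behind it; z points along the fingers, y is the direction in which the jaws open and shut (so a half turn about z gives the same grasp; the last joint's range is limited). The gripper opens to 85 mm and grips with 20 to 120 N. Pads are 22 mm wide; open, the fingers measure 114 mm over their backs; the gripper's body (76 mm by 85 mm) begins 54 mm behind the grasp point. The pads swing forward as they close: fully open they stand 13 mm farther back than shut.
Start: joints at [1.582, 0.385, 0.008, 0, -1.194, -0.259], TCP at [0.153, 0.606, 0.231] pointing down, gripper open.
Joint ranges: [-3.14, 3.14], [-1.21, 2.06], [-1.07, 1.41], [-3.16, 2.05], [-2.99, -0.16], [-3.1, 3.1]. Speed limits (rad/s): [2.79, 2.79, 3.14, 3.14, 3.14, 3.14].

### API

Orientations are given as a rotation vector (axis times angle).
In Python, from rig import env gives the robot as it stands. The module is installed in compiled form; this text tells all that it offers.
- The arm moves only by the tool move_arm, never from a script. Its argument "commands" is one flat list of numbers, 4 for each row, row after row: the shift along the tool's x, y, z in mm, then the turn about the tool's z in degrees. A call has exactly 5 rows; each row shifts and turns the commanded pose from where the row before left it, along the tool's axes as they then stand; what a row does not reach is not made up. A row lasts 1/12 s, in which the tool goes at most 41.7 mm and 7.16 degrees, less where a joint would pass 70% of its speed; a pose out of reach is approached as far as the arm can. A call is refused whole if a number of a shift passes 41.7 or a number of a turn 7.16, either way. A call with a gripper value outside its range is refused whole. "gripper" is the opening, from 0 (shut) to 1 (fully open), set as the call begins (left out, the last holds). The fingers move at their own pace and stop on an object; "force" is the grip in N (left out, the last holds). Time passes only in rows, so rows that do not move let the fingers close, or fill a call up. It gives the time, the measured TCP pose, the force and the opening at its end, in the units of the state.
- env.read_state(): the state, without advancing time (a new reading comes with each control period).
- env.read_camera(name): name is "scene" or "top" or "wrist"; returns the picture (400x640x3 uint8, red, green, blue); there is no depth.
- env.camera_info(name): a dict with "fx", "fy", "cx", "cy" (pixels), "rvec" (rotation vector, rad) and "tvec" (3), from world to camera coordinates, as OpenCV has them. Camera axes: x right, y down, z forward; pixel columns grow to the right and rows downward; lengths in m; the calibration is good to about 2 mm. A picture is of the moment at which its call begins: read the wrist's pose just before it. camera_info takes no time and is no camera call; for the wrist camera it gives the pose at the moment of the call.
- env.finish_job(): hands the job in, once; it reports no verdict.
The state is a dict: "time": time; "qpos": joint angles; "joint_velocities": joint speeds; "effort": joint torques, N m; "tool_pos": TCP position; "orientation": TCP orientation; "force": force on the tool from outside, world axes, zero at the start; "wrist_torque": the same for the moment, N m; "gripper_width": finger opening in m.
Only numpy, scipy, OpenCV 4.12 (cv2) and the standard library are available. Lean on these libraries where they do the work, as an engineer would, in place of code of your own. Each camera call takes 0.05 s, during which the arm holds its last target. There are 200 camera calls.

## Working session

There is one attempt and no reset: what is moved stays moved. The work goes in short steps, Python scripts to look and compute and a tool call to move; the robot and the scene stay as the last step left them, time stands still between calls to the robot, and variables do not carry over. Pictures are saved under pics/ and viewed, about 8 in all and at most 12, crops included, and the job is handed in when it is done.

Besides the shell and the picture viewer there is one more tool, called after "Call:" by a JSON object that holds its "method" and its "body". move_arm: Moves the arm, as the interface text tells. Its arguments: {"type":"object","properties":{"commands":{"type":"array","items":{"type":"number"}},"gripper":{"type":"number"},"force":{"type":"number"}},"required":["commands"]}

```bash
mkdir -p pics; cat > h.py <<'E'
import numpy as np, cv2
from rig import env
def cam(n):
    i=env.camera_info(n); K=np.array([[i['fx'],0,i['cx']],[0,i['fy'],i['cy']],[0,0,1.]])
    return K,cv2.Rodrigues(np.array(i['rvec'],float))[0],np.array(i['tvec'],float)
def unproj(c,uv,z):
    K,R,t=c; d=R.T@np.linalg.inv(K)@np.array([uv[0],uv[1],1.]); o=-R.T@t
    return o+d*(z-o[2])/d[2]
def proj(c,P):
    K,R,t=c; p=(np.atleast_2d(P)@R.T+t)@K.T; return p[:,:2]/p[:,2:]
def save(n,f,crop=None,s=1):
    im=env.read_camera(n)[:,:,::-1]
    if crop: im=im[crop[1]:crop[3],crop[0]:crop[2]]
    if s!=1: im=cv2.resize(im,None,fx=s,fy=s,interpolation=cv2.INTER_CUBIC)
    cv2.imwrite('pics/'+f,im)
E
python3 - <<'E'
from h import *
save('top','top0.png'); save('scene','scene0.png')
s=env.read_state(); print(s)
for n in('top','scene'): print(env.camera_info(n))
E
```

```text
{'time': 0.1, 'qpos': array([ 1.58162788e+00,  3.85465452e-01,  6.73970673e-03, -4.28677287e-04,
       -1.19401761e+00, -2.58582408e-01]), 'joint_velocities': array([-0.00106086, -0.00149038,  0.00384712,  0.00150169, -0.00079565,
       -0.00090793]), 'effort': array([-2.18160121e-04, -3.93318307e+01,  1.88928777e+01,  4.19793874e+00,
       -2.60389104e-03,  3.31567648e-06]), 'tool_pos': array([0.15313305, 0.60539601, 0.23033158]), 'orientation': array([ 3.11552101e+00, -3.88172887e-01, -2.09346320e-04]), 'force': array([ 0.14177262, -0.27393141, -0.12645   ]), 'wrist_torque': array([ 0.00263856,  0.0015071 , -0.00726831]), 'gripper_width': 0.08548737204142602}
{'fx': 371.9082574582357, 'fy': 371.9082574582357, 'cx': 321.7175323411354, 'cy': 193.11944162948896, 'rvec': array([ 2.08828761, -2.14717984,  0.14135443]), 'tvec': array([-0.00887189,  0.53863301,  0.89658924])}
{'fx': 378.921748943207, 'fy': 378.921748943207, 'cx': 317.6674423242735, 'cy': 202.31798144759185, 'rvec': array([ 2.20542531,  0.51210217, -0.2595541 ]), 'tvec': array([-0.47149564, -0.11809766,  1.16553533])}
```

View pics/top0.png

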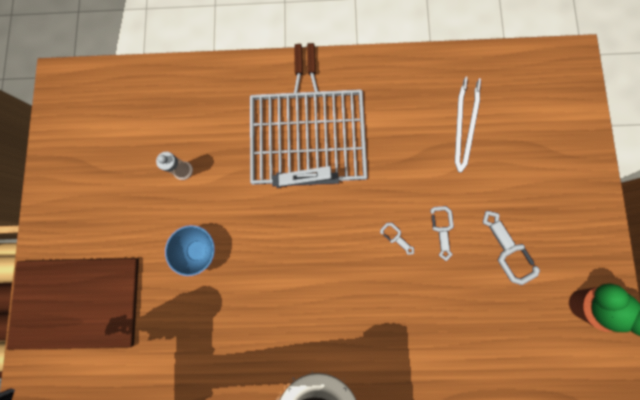

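View pics/scene0.png

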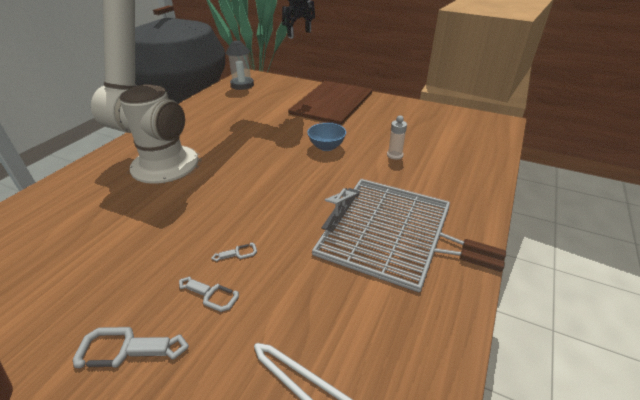

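The top view shows three hooks: small at (397,238), medium at (443,232) and large at (511,247). The grid's near edge runs from (250,184) to (367,180), with the lever at (305,177). I'll measure sizes and crop.

```bash
python3 - <<'E'
from h import *
c=cam('top')
P=lambda u,v,z=0.005: unproj(c,(u,v),z)
for n,a,b in [('small',(412,252),(384,228)),('mid',(446,258),(441,208)),('big',(489,214),(524,281))]:
    A,B=P(*a),P(*b); print(n,A.round(3),B.round(3),np.linalg.norm(A-B).round(3))
for p in [(250,184),(367,180),(363,91),(250,96)]: print(p,P(*p,0.015).round(3))
im=env.read_camera('top')[:,:,::-1]
a=cv2.resize(im[200:265,375:475],None,fx=6,fy=6,interpolation=cv2.INTER_CUBIC)
b=cv2.resize(im[155:200,240:375],None,fx=4.444,fy=4.444,interpolation=cv2.INTER_CUBIC)[:, :600]
cv2.imwrite('pics/c1.png',np.vstack([a,b]))
E
```

```text
small [ 0.386 -0.249  0.005] [ 0.449 -0.181  0.005] 0.093
mid [ 0.368 -0.333  0.005] [ 0.496 -0.331  0.005] 0.128
big [ 0.477 -0.452  0.005] [ 0.307 -0.521  0.005] 0.183
(250, 184) [0.574 0.166 0.015]
(367, 180) [ 0.574 -0.142  0.015]
(363, 91) [ 0.822 -0.143  0.015]
(250, 96) [0.821 0.168 0.015]
```

View pics/c1.png

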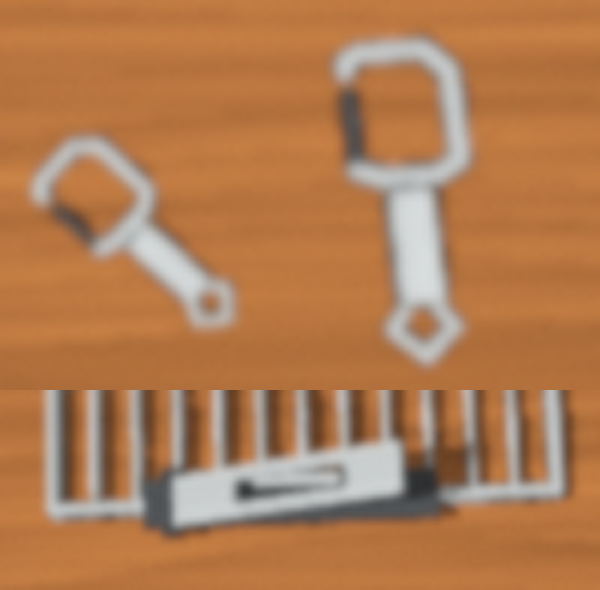

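The medium hook (443,232) measures about 137 mm from tail to crown, so it is the one meant. Its gate is on the image's left (+y) side. The small hook (93 mm) and large hook (183 mm) are decoys. The lever's free end is at about (330.7,172), risen. Next I'll work out the lever angle and the hook pose.

```bash
cat >> h.py <<'E'
from scipy.spatial.transform import Rotation as Ro
def go(pos,yaw=None):
    """print tool-frame shift (mm) to pos and the turn (deg) to bring tool x to world yaw (deg)"""
    s=env.read_state(); R=Ro.from_rotvec(s['orientation']).as_matrix()
    y=np.degrees(np.arctan2(R[1,0],R[0,0]))
    print('at',s['tool_pos'].round(4),'yaw %.1f'%y,'tilt',R[:,2].round(3),'t %.2f'%s['time'],'w %.4f'%s['gripper_width'],'F',s['force'].round(1))
    print(' shift',(R.T@(np.array(pos)-s['tool_pos'])*1e3).round(1), 'turn',None if yaw is None else round(-(yaw-y),1))
E
python3 - <<'E'
from h import *
from scipy.optimize import least_squares
c=cam('top')
A=lambda u,v:(375+u/6,200+v/6)
B=lambda u,v:(240+u/4.444,155+(v-390)/4.444)
# hook fit
hp=[((25,0,14),A(415,190)),((-25,0,14),A(423,305)),((-50,0,5),A(428,362)),((89,0,5),A(400,40)),((57,-29,5),A(470,125)),((57,24,5),A(338,115))]
L=np.array([p[0] for p in hp])/1e3; U=np.array([p[1] for p in hp])
def W(q): r=np.array([[np.cos(q[2]),-np.sin(q[2]),0],[np.sin(q[2]),np.cos(q[2]),0],[0,0,1]]); return L@r.T+[q[0],q[1],0]
r=least_squares(lambda q:(proj(c,W(q))-U).ravel(),[.4,-.33,0]); print('hook',r.x[:2].round(4),np.degrees(r.x[2]).round(1),'res',r.fun.round(1))
# grid+lever: near corners / far corners at outer edges; lever tip corners
e=[B(60,515),B(560,492)]
print([unproj(c,p,.012).round(4) for p in e])
def G(q):
    x,y,w,t=q; r=np.array([[np.cos(w),-np.sin(w),0],[np.sin(w),np.cos(w),0],[0,0,1]])
    lv=lambda X,rr:[X,.078-rr*np.cos(t)+.002*np.sin(t),.022+rr*np.sin(t)+.002*np.cos(t)]
    P=[[0,.15,.012],[0,-.15,.012],lv(.015,.153),lv(-.015,.153),lv(.24*0+.0065,.118),lv(-.0065,.118)]
    return np.array(P)@r.T+[x,y,0]
U2=np.array([B(52,510),B(565,490),B(403,440),B(405,490),B(342,466),B(342,486)])
r=least_squares(lambda q:(proj(c,G(q))-U2).ravel(),[.575,.012,0,.6]); print('grid',r.x.round(4),'res',r.fun.round(1))
go((.575,.02,.2),0)
E
```

```text
hook [ 0.4101 -0.3314] 0.1 res [-0.1 -0.2  0.2  0.5 -0.9  1.  -0.6  0.2  0.1 -2.   1.3  0.3]
[array([0.5762, 0.1575, 0.012 ]), array([ 0.5806, -0.1402,  0.012 ])]
grid [0.5804 0.0099 0.0083 0.4723] res [ 0.9  0.1 -1.2  0.1 -0.6 -0.2 -0.6  0.7  0.7 -0.6  0.9  0. ]
at [0.1532 0.6055 0.2305] yaw -14.2 tilt [-0.    -0.002 -1.   ] t 0.15 w 0.0853 F [-0.2  0.3 -0.4]
 shift [552.6 464.   31.3] turn -14.2
```

Call:
{"method": "move_arm", "body": {"commands": [0,0,0,-7.1,0,0,0,-7.1,22,34,0,0,22,34,0,0,22,34,0,0], "gripper": 0}}

```text
time: 0.57
tool_pos: [0.2194, 0.5025, 0.2304]
orientation: [3.14, 0.002, -0.0]
force: [-0.0, -0.5, 0.7]
gripper_width: 0.0257
```

Call:
{"method": "move_arm", "body": {"commands": [22,34,0,0,22,34,0,0,22,34,0,0,22,34,0,0,22,34,0,0]}}

```text
time: 0.98
tool_pos: [0.3297, 0.3319, 0.2313]
orientation: [-3.142, -0.001, 0.0]
force: [0.8, 0.3, -0.2]
gripper_width: -0.0001
```

Call:
{"method": "move_arm", "body": {"commands": [22,34,0,0,22,34,0,0,22,34,0,0,22,34,0,0,22,34,0,0]}}

```text
time: 1.4
tool_pos: [0.4398, 0.162, 0.2314]
orientation: [-3.141, -0.001, -0.0]
force: [1.1, 1.3, -0.5]
gripper_width: -0.0
```

Call:
{"method": "move_arm", "body": {"commands": [22,34,0,0,22,34,0,0,22,34,0,0,22,34,0,0,0,0,0,0]}}

```text
time: 1.82
tool_pos: [0.5297, 0.023, 0.2306]
orientation: [3.14, -0.011, -0.0]
force: [-0.0, 0.1, 2.1]
gripper_width: -0.0001
```

```bash
python3 - <<'E'
from h import *
go((.58,-.035,.13),0)
print(env.camera_info('wrist'))
save('wrist','w1.png')
E
```

```text
at [0.5297 0.023  0.2306] yaw -0.4 tilt [-0.    -0.001 -1.   ] t 1.82 w -0.0001 F [-0.   0.1  2.1]
 shift [ 50.7  57.5 100.7] turn -0.4
{'fx': 305.05787826007247, 'fy': 305.05787826007247, 'cx': 317.61844106538587, 'cy': 199.8232771383921, 'rvec': array([-2.06037312,  2.0762235 ,  0.29576247]), 'tvec': array([0.02619349, 0.47165495, 0.52806473])}
```

View pics/w1.png

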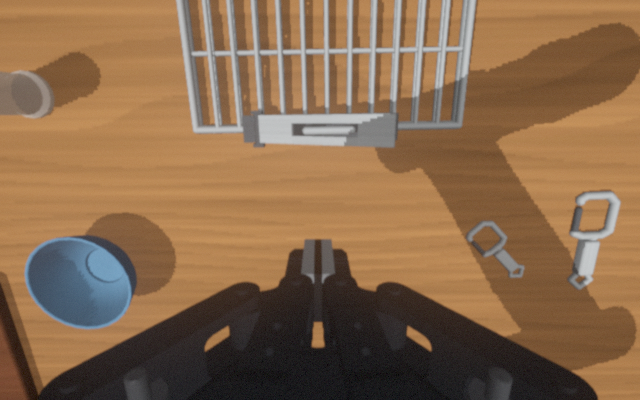

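The wrist view shows the eye's top bar at (305–352,130) inside the slot and the lever tip at (396,130). The grid's near corners are at (196,130) and (462,124), and the hook is at (593,235). I'll refit with these.

```bash
python3 - <<'E'
from h import *
from scipy.optimize import least_squares
c=cam('wrist')
def rz(w): return np.array([[np.cos(w),-np.sin(w),0],[np.sin(w),np.cos(w),0],[0,0,1]])
def G(q):
    x,y,w,t=q
    lv=lambda X,rr:[X,.078-rr*np.cos(t)+.002*np.sin(t),.022+rr*np.sin(t)+.002*np.cos(t)]
    P=[[0,.15,.012],[0,-.15,.012],lv(.015,.153),lv(-.015,.153)]
    return np.array(P)@rz(w).T+[x,y,0]
U=np.array([(196,130),(462,124),(395,115),(396,147)])
r=least_squares(lambda q:(proj(c,G(q))-U).ravel(),[.575,.012,0,.5]); print('grid',r.x.round(4),'res',r.fun.round(1))
print('eye top',unproj(c,(331,130),.071).round(4))
L=np.array([(25,0,14),(-25,0,14),(-50,0,5),(89,0,5),(57,-29,5),(57,24,5)])/1e3
U=np.array([(592,240),(584,275),(582,289),(600,191),(618,216),(573,214)])
r=least_squares(lambda q:(proj(c,L@rz(q[2]).T+[q[0],q[1],0])-U).ravel(),[.4,-.33,0]); print('hook',r.x.round(4),r.fun.round(1))
E
```

```text
grid [0.5808 0.0114 0.0152 0.4737] res [ 3.1  0.2 -3.3  0.4  1.4 -1.6 -1.3  0.6]
eye top [0.5814 0.0112 0.071 ]
hook [ 0.412  -0.331   0.0442] [ 2.5  0.8  2.8  0.5 -4.3 -0.8 -1.3 -0.2 -1.6 -2.2  1.6  1.8]
```

Call:
{"method": "move_arm", "body": {"commands": [13,16.5,28,0,13,16.5,28,0,13,16.5,28,0,12,16.5,28,0,0,0,0,0]}}

```text
time: 2.28
tool_pos: [0.5754, -0.0394, 0.1128]
orientation: [3.14, -0.004, -0.018]
force: [-0.4, 0.0, -0.9]
gripper_width: -0.0003
```

Call:
{"method": "move_arm", "body": {"commands": [0,0,12,0,0,0,12,0,0,0,12,0,0,0,12,0,0,0,12,0]}}

```text
time: 2.7
tool_pos: [0.5784, -0.0367, 0.0601]
orientation: [-3.141, -0.003, -0.002]
force: [-0.4, -1.1, 0.7]
gripper_width: 0.0001
```

Call:
{"method": "move_arm", "body": {"commands": [0,0,8,0,0,0,8,0,0,0,8,0,0,0,4,0,0,0,0,0]}}

```text
time: 3.12
tool_pos: [0.5778, -0.0379, 0.0305]
orientation: [3.141, 0.0, -0.002]
force: [0.6, 0.0, 0.4]
gripper_width: 0.0004
```

```bash
python3 - <<'E'
from h import *
go((.581,-.043,.0245),0)
E
```

```text
at [ 0.5778 -0.0379  0.0305] yaw 0.0 tilt [-0.001 -0.    -1.   ] t 3.12 w 0.0004 F [0.6 0.  0.4]
 shift [3.2 5.1 6. ] turn 0.0
```

Call:
{"method": "move_arm", "body": {"commands": [0,0,2,0,0,0,2,0,0,0,2,0,0,0,1,0,0,0,0,0]}}

```text
time: 3.53
tool_pos: [0.5793, -0.0383, 0.0267]
orientation: [3.141, 0.002, 0.004]
force: [-3.1, -0.6, 11.6]
gripper_width: 0.0003
```

Call:
{"method": "move_arm", "body": {"commands": [0,0,1,0,0,0,1,0,0,0,1,0,0,0,0,0,0,0,0,0]}}

```text
time: 3.95
tool_pos: [0.5796, -0.0383, 0.0263]
orientation: [3.141, 0.003, 0.006]
force: [-9.3, 1.3, 25.2]
gripper_width: 0.0001
```

Call:
{"method": "move_arm", "body": {"commands": [0,0,-4,0,0,0,-30,0,0,0,-40,0,0,0,-40,0,-18,30,-5,0], "gripper": 0.6}}

```text
time: 4.37
tool_pos: [0.568, -0.0657, 0.1487]
orientation: [3.141, 0.011, 0.029]
force: [1.8, -1.0, 0.6]
gripper_width: 0.0513
```

Call:
{"method": "move_arm", "body": {"commands": [-19,33,0,0,-19,33,0,0,-19,33,0,0,-19,33,0,0,0,0,0,0]}}

```text
time: 4.78
tool_pos: [0.4806, -0.2038, 0.1404]
orientation: [-3.141, 0.009, 0.002]
force: [0.0, 1.1, -0.5]
gripper_width: 0.0516
```

```bash
python3 - <<'E'
from h import *
go((.411,-.331,.1),0.5)
c=cam('wrist');print(proj(c,[[.411,-.331,.014],[.581,.011,.07],[.581,-.064,.024]]).round())
save('wrist','w2.png')
E
```

```text
at [ 0.4806 -0.2038  0.1404] yaw -0.3 tilt [-0.002  0.    -1.   ] t 4.78 w 0.0516 F [ 0.   1.1 -0.5]
 shift [-68.8 127.6  40.5] turn -0.8
[[448. 260.]
 [-16.  66.]
 [140.  74.]]
```

View pics/w2.png

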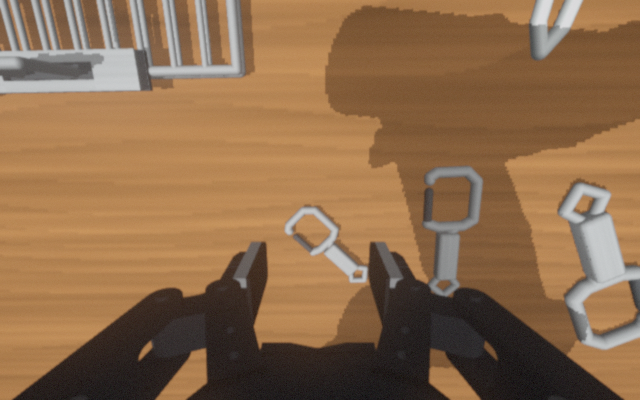

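The lever now lies flat with its tip at (142,70), against a predicted (140,74). The hook's grip is at (447,258), against a predicted (448,260). I'll take the yaw from the tail (444,292) and the crown (453,170).

```bash
python3 - <<'E'
from h import *
from scipy.optimize import least_squares
c=cam('wrist')
def rz(w): return np.array([[np.cos(w),-np.sin(w),0],[np.sin(w),np.cos(w),0],[0,0,1]])
L=np.array([(25,0,14),(-50,0,5),(89,-2,5),(57,-29,5),(57,24,5)])/1e3
U=np.array([(447,234),(444,294),(453,167),(481,200),(424,207)])
r=least_squares(lambda q:(proj(c,L@rz(q[2]).T+[q[0],q[1],0])-U).ravel(),[.4,-.33,0]); print('hook',r.x.round(4),r.fun.round(1))
go((r.x[0],r.x[1],.03),0.5)
E
```

```text
hook [ 0.4136 -0.3314  0.066 ] [ 3.7  1.6 -0.4  4.1 -0.7  0.7 -1.9 -1.2 -0.8 -4.4]
at [ 0.4824 -0.2024  0.1406] yaw -0.3 tilt [ 0.  0. -1.] t 4.83 w 0.0515 F [ 0.1 -0.3  1.1]
 shift [-68.2 129.3 110.6] turn -0.8
```

Call:
{"method": "move_arm", "body": {"commands": [-17,32,0,-1.8,-17,32,0,0,-17,32,0,0,-18,32,0,0,0,0,20,0]}}

```text
time: 5.25
tool_pos: [0.4193, -0.3345, 0.1237]
orientation: [3.136, 0.044, 0.012]
force: [1.2, 0.5, -0.5]
gripper_width: 0.0511
```

Call:
{"method": "move_arm", "body": {"commands": [0,0,30,0,0,0,30,0,0,0,20,0,0,0,0,0,0,0,0,0]}}

```text
time: 5.67
tool_pos: [0.4186, -0.3293, 0.0398]
orientation: [-3.141, -0.051, 0.003]
force: [0.4, -0.5, -0.5]
gripper_width: 0.0516
```

```bash
python3 - <<'E'
from h import *
go((.412,-.331,.004),2)
c=cam('wrist');print(proj(c,[[.412,-.331,.014],[.437,-.331,.014]]).round())
save('wrist','w3.png')
E
```

```text
at [ 0.4186 -0.3293  0.0398] yaw 1.9 tilt [-0.002  0.    -1.   ] t 5.67 w 0.0516 F [ 0.4 -0.5 -0.5]
 shift [-6.6  1.5 35.8] turn -0.1
[[320. 245.]
 [321. 206.]]
```

View pics/w3.png

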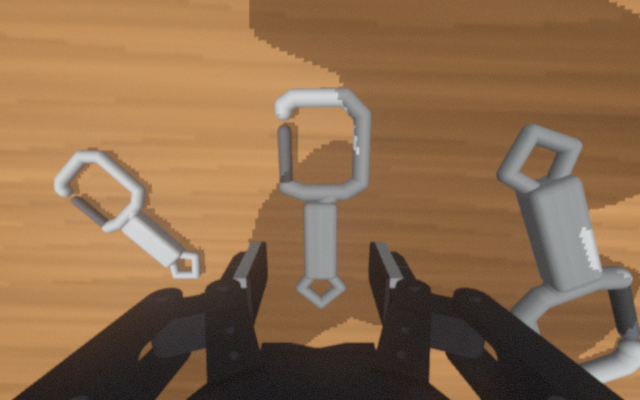

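The hook is centred between the open fingers. Its grip spans rows 203–278, so its middle is near x = 0.415. I'll go down and grip.

Call:
{"method": "move_arm", "body": {"commands": [-3.5,1.5,12,0,0,0,12,0,0,0,11,0,0,0,0,0,0,0,0,0]}}

```text
time: 6.13
tool_pos: [0.4161, -0.3316, 0.0067]
orientation: [3.14, 0.051, 0.003]
force: [0.5, -0.2, 0.3]
gripper_width: 0.0512
```

Call:
{"method": "move_arm", "body": {"commands": [0,0,0,0,0,0,0,0,0,0,0,0,0,0,0,0,0,0,0,0], "gripper": 0, "force": 50}}

```text
time: 6.55
tool_pos: [0.4158, -0.3317, 0.0068]
orientation: [3.14, 0.05, 0.003]
force: [-1.0, 1.9, 5.8]
gripper_width: 0.0182
```

Call:
{"method": "move_arm", "body": {"commands": [0,0,0,0,0,0,0,0,0,0,-10,0,0,0,-25,0,0,0,-25,0]}}

```text
time: 6.97
tool_pos: [0.4137, -0.3308, 0.0654]
orientation: [-3.14, -0.049, 0.005]
force: [0.9, -0.5, -1.8]
gripper_width: 0.0182
```

```bash
python3 - <<'E'
from h import *
go((.521,-.1,.1),0.5)
c=cam('wrist');s=env.read_state();R=Ro.from_rotvec(s['orientation']).as_matrix()
for x in(89,57,35): print(proj(c,s['tool_pos']+(np.array([x,0,5])/1e3*[1,1,1]+[0,0,-.003])).round())
save('wrist','w4.png')
E
```

```text
at [ 0.4137 -0.3308  0.0654] yaw 1.8 tilt [-0.003  0.002 -1.   ] t 6.97 w 0.0182 F [ 0.9 -0.5 -1.8]
 shift [ 114.3 -227.4  -34.6] turn 1.3
[[323.  68.]]
[[321. 144.]]
[[319. 190.]]
```

View pics/w4.png

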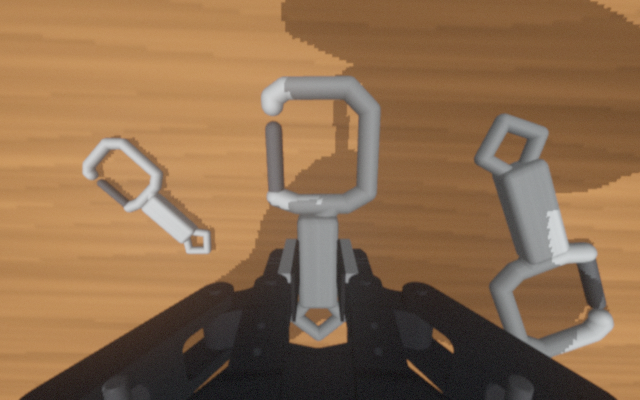

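```bash
python3 - <<'E'
from h import *
from scipy.optimize import least_squares
c=cam('wrist');s=env.read_state();T=s['tool_pos'];print(T)
def W(q,L): return L@Ro.from_euler('zy',[q[2],q[4]]).as_matrix().T+[q[0],q[1],q[3]]+T
L=np.array([(84,-2,5),(57,-24,5),(70,20,5),(34,20,5),(30,-2,5),(25,0,14)])/1e3
U=np.array([(320,87),(368,140),(273,122),(277,195),(320,203),(318,217)])
for f in(0,1):
    g=lambda q:np.r_[(proj(c,W(q,L))-U).ravel(),(q[3]+.0067)*300,q[4]*(1000 if f==0 else 5)]
    r=least_squares(g,[0,0,.03,-.005,0]); print(r.x.round(4),r.fun.round(1))
    print('leg entry pt (60,20): rel tool',(W(r.x,np.array([[.06,.02,.005],[.057,-.002,.005]]))-T).round(4))
E
```

```text
[ 0.41726193 -0.33272859  0.0712041 ]
[-0.0018 -0.0018  0.0683 -0.0067  0.    ] [-1.5 -1.  -1.   4.9 -1.  -2.   0.6  0.1  2.3 -1.7  0.8 -0.2 -0.   0. ]
leg entry pt (60,20): rel tool [[ 0.0567  0.0223 -0.0017]
 [ 0.0552  0.0001 -0.0017]]
[-0.0019 -0.0017  0.0681 -0.0034  0.0696] [-1.5 -0.7 -1.3  4.5 -0.6 -2.3  0.3  0.4  2.4 -1.3  0.9 -0.7  1.   0.3]
leg entry pt (60,20): rel tool [[ 0.0568  0.0223 -0.0025]
 [ 0.0553  0.0001 -0.0024]]
```

Call:
{"method": "move_arm", "body": {"commands": [14,-31,0,0,14,-31,0,0,14,-31,0,0,14,-31,0,0,14,-31,0,0]}}

```text
time: 7.43
tool_pos: [0.4801, -0.1727, 0.0658]
orientation: [-3.141, -0.048, -0.0]
force: [0.4, -0.6, -2.2]
gripper_width: 0.0185
```

Call:
{"method": "move_arm", "body": {"commands": [14,-31,3,0,14,-31,7,0,14,-31,9,0,0,0,7,0,0,0,0,0]}}

```text
time: 7.85
tool_pos: [0.5185, -0.0783, 0.0383]
orientation: [-3.141, -0.054, 0.004]
force: [-1.7, 0.1, -1.9]
gripper_width: 0.0186
```

Call:
{"method": "move_arm", "body": {"commands": [0,0,0,0,0,0,0,0,0,0,0,0,0,0,0,0,0,0,0,0]}}

```text
time: 8.27
tool_pos: [0.519, -0.0807, 0.0397]
orientation: [-3.141, -0.047, -0.001]
force: [-0.4, 0.7, -1.9]
gripper_width: 0.0181
```

```bash
python3 - <<'E'
from h import *
go((.521,-.08,.042),0.5)
c=cam('wrist')
print(proj(c,[[.581,-.011,.036],[.581,.011,.072],[.581,.033,.036],[.581,-.064,.024]]).round())
save('wrist','w5.png')
np.savez('c5.npz',K=c[0],R=c[1],t=c[2],T=env.read_state()['tool_pos'])
E
```

```text
at [ 0.519  -0.0807  0.0397] yaw 1.7 tilt [ 0.001  0.    -1.   ] t 8.27 w 0.0181 F [-0.4  0.7 -1.9]
 shift [ 2.1 -0.6 -2.3] turn 1.2
[[173. 127.]
 [ 65. 130.]
 [ 79. 124.]
 [288. 129.]]
```

View pics/w5.png

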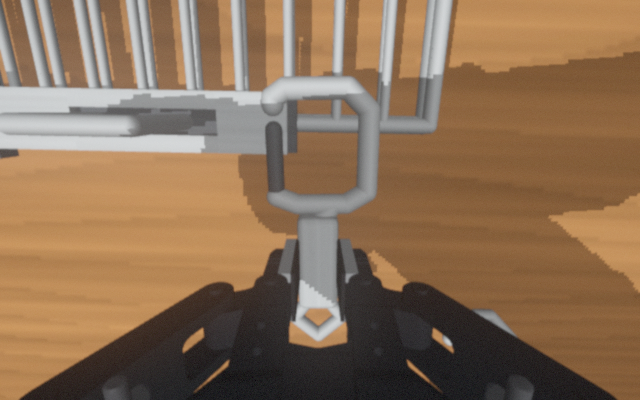

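Here the gate tip is at (273,124), the gate's rear end at (276,195), and the right leg comes down at about (138–190,122). So the leg sits level with hook x ≈ 71 mm and the hook must go forward about 11 mm. A fit should confirm that.

```bash
cat > fit.py <<'E'
from h import *
from scipy.optimize import least_squares
d=np.load('c5.npz');c=(d['K'],d['R'],d['t']);T=d['T']
def W(q,L): return L@Ro.from_euler('zy',[q[2],q[4]]).as_matrix().T+[q[0],q[1],q[3]]+T
L=np.array([(84,-2,5),(57,-24,5),(68,20,5),(30,-2,5),(25,0,14),(-25,0,14)])/1e3
U=np.array([(320,87),(369,140),(274,127),(320,202),(318,217),(319,307)])
for f in(0,1):
    g=lambda q:np.r_[(proj(c,W(q,L))-U).ravel(),(q[3]+.0067)*300,q[4]*(1000 if f==0 else 5)]
    r=least_squares(g,[0,0,.03,-.005,0]); print(r.x.round(4),r.fun.round(1))
    p=W(r.x,np.array([[.06,.02,.005],[.034,.02,.005]])); print('pt(60,20)',p.round(4))
print('eye bar right end',unproj(c,(138,125),.068).round(4),'slot ctr',unproj(c,(200,120.5),.024).round(4),'tip ctr',unproj(c,(290,122),.024).round(4))
E
python3 fit.py
```

```text
[-0.0019 -0.0014  0.0539 -0.0074  0.    ] [-0.5 -0.9 -1.9  5.4 -1.  -3.1  1.9 -1.   0.2 -0.4  1.5  0.  -0.2  0. ]
pt(60,20) [[ 0.5759 -0.0587  0.0372]
 [ 0.5499 -0.0601  0.0372]]
[-0.002  -0.0014  0.0539 -0.0074  0.0078] [-0.5 -0.8 -2.   5.4 -0.9 -3.1  1.9 -1.   0.2 -0.6  1.5  0.3 -0.2  0. ]
pt(60,20) [[ 0.5759 -0.0587  0.0369]
 [ 0.5499 -0.0601  0.0371]]
eye bar right end [ 0.5834 -0.0129  0.068 ] slot ctr [ 0.5839 -0.0195  0.024 ] tip ctr [ 0.5845 -0.065   0.024 ]
```

Call:
{"method": "move_arm", "body": {"commands": [5,-8,0,0,5,-8,0,0,0,-8,0,0,0,-8,0,0,0,0,0,0], "force": 80}}

```text
time: 8.73
tool_pos: [0.5281, -0.0459, 0.0392]
orientation: [-3.141, -0.053, 0.0]
force: [0.2, -0.4, -1.6]
gripper_width: 0.0168
```

Call:
{"method": "move_arm", "body": {"commands": [0,-3,0,0,0,-3,0,0,0,-3,0,0,0,-3,0,0,0,0,0,0]}}

```text
time: 9.15
tool_pos: [0.5272, -0.0354, 0.0392]
orientation: [3.141, 0.05, -0.001]
force: [-1.4, -1.2, -1.9]
gripper_width: 0.0172
```

```bash
python3 - <<'E'
from h import *
go((.528,-.0167,.0397),0.5)
c=cam('wrist')
save('wrist','w6.png',(120,40,440,240),2.5)
E
```

```text
at [ 0.5272 -0.0354  0.0392] yaw 1.8 tilt [-0.001 -0.    -1.   ] t 9.15 w 0.0172 F [-1.4 -1.2 -1.9]
 shift [  1.4 -18.7  -0.5] turn 1.3
```

View pics/w6.png

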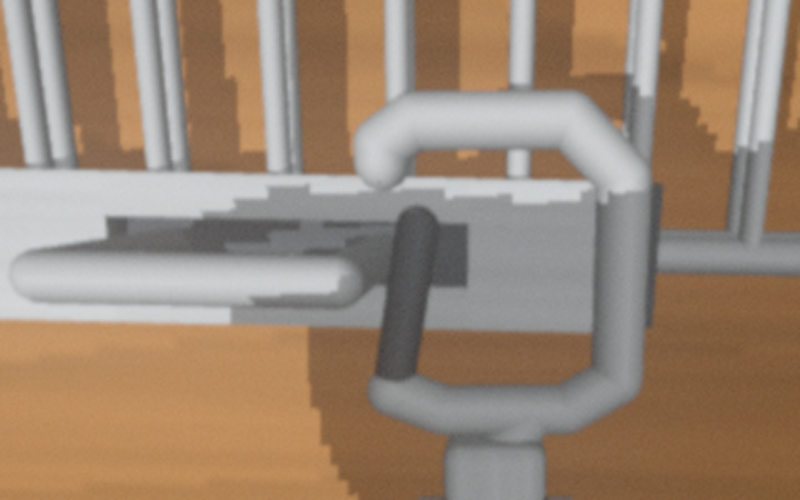

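The gate is being pressed in by the leg at about 9 mm behind its tip (hook x ≈ 60), clear of the nose. I'll carry on pressing.

Call:
{"method": "move_arm", "body": {"commands": [0,-3,0,0,0,-3,0,0,0,-3,0,0,0,-3,0,0,0,0,0,0]}}

```text
time: 9.62
tool_pos: [0.527, -0.0232, 0.0393]
orientation: [3.141, 0.05, -0.001]
force: [-1.5, -1.1, -0.9]
gripper_width: 0.017
```

Call:
{"method": "move_arm", "body": {"commands": [0,-3,0,0,0,-2,0,0,0,-2,0,0,0,0,0,0,0,0,0,0]}}

```text
time: 10.03
tool_pos: [0.5265, -0.0165, 0.0392]
orientation: [3.141, 0.05, -0.002]
force: [-2.1, -1.0, -1.7]
gripper_width: 0.0171
```

```bash
python3 - <<'E'
from h import *
go((.528,-.0167,.0397),0.5)
save('wrist','w7.png',(120,40,440,240),2.5)
E
```

```text
at [ 0.5265 -0.0165  0.0392] yaw 1.8 tilt [-0.001 -0.    -1.   ] t 10.03 w 0.0171 F [-2.1 -1.  -1.7]
 shift [ 1.5  0.3 -0.5] turn 1.3
```

View pics/w7.png

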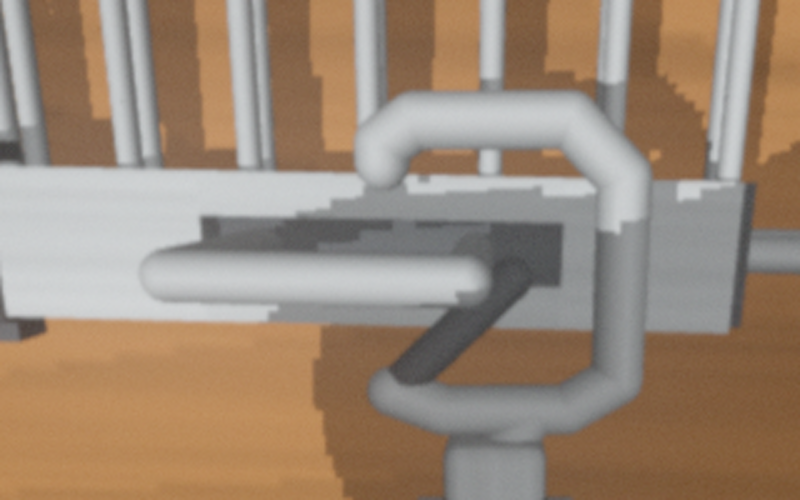

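The gate is open about 45° and the leg, at about crop (480,250), is inside past the nose. I'll draw the hook back.

Call:
{"method": "move_arm", "body": {"commands": [-3,0,0,0,-3,0,0,0,-3,0,0,0,-2,0,0,0,0,0,0,0]}}

```text
time: 10.5
tool_pos: [0.5158, -0.0169, 0.0394]
orientation: [-3.141, -0.05, -0.001]
force: [0.0, -0.3, -1.6]
gripper_width: 0.0169
```

Call:
{"method": "move_arm", "body": {"commands": [-2,0,0,0,0,0,0,0,0,0,0,0,0,0,0,0,0,0,0,0]}}

```text
time: 10.92
tool_pos: [0.5143, -0.0169, 0.0394]
orientation: [-3.141, -0.05, -0.001]
force: [-0.6, 0.6, -1.7]
gripper_width: 0.0172
```

```bash
python3 - <<'E'
from h import *
go((.513,-.0167,.0397),0.5)
save('wrist','w8.png',(120,40,440,240),2.5)
E
```

```text
at [ 0.5143 -0.0169  0.0394] yaw 1.8 tilt [ 0.  0. -1.] t 10.92 w 0.0172 F [-0.6  0.6 -1.7]
 shift [-1.3 -0.3 -0.3] turn 1.3
```

View pics/w8.png

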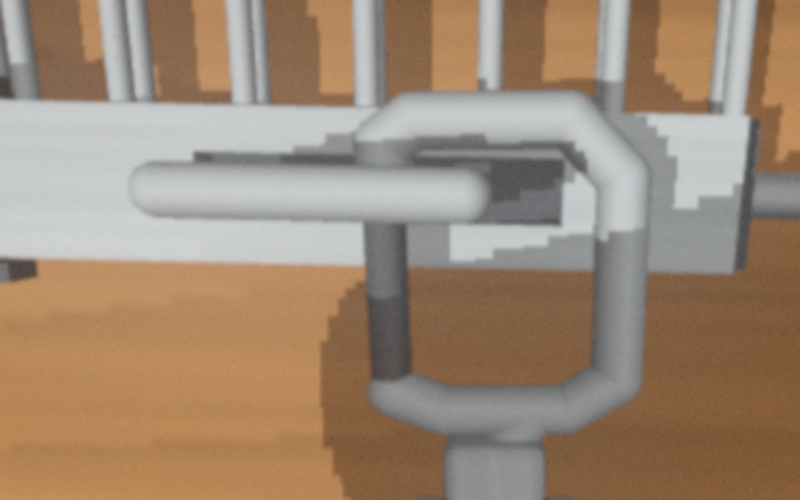

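The gate has sprung shut and the leg, at about crop (475,190), is inside the ring. I'll set the hook down gently, then release and rise.

Call:
{"method": "move_arm", "body": {"commands": [2,0,2,0,2,0,2,0,0,0,2,0,0,0,0,0,0,0,0,0]}}

```text
time: 11.38
tool_pos: [0.518, -0.0169, 0.0331]
orientation: [3.141, 0.049, -0.001]
force: [0.3, 0.7, -1.0]
gripper_width: 0.0169
```

Call:
{"method": "move_arm", "body": {"commands": [0,0,0,0,0,0,0,0,0,0,0,0,0,0,0,0,0,0,0,0], "gripper": 0.6}}

```text
time: 11.8
tool_pos: [0.5182, -0.0169, 0.0335]
orientation: [-3.141, -0.05, -0.001]
force: [-0.3, -0.3, 0.8]
gripper_width: 0.0512
```

Call:
{"method": "move_arm", "body": {"commands": [0,0,-10,0,0,0,-25,0,0,0,-35,0,0,0,-35,0,0,0,-15,0]}}

```text
time: 12.22
tool_pos: [0.5204, -0.0167, 0.1589]
orientation: [-3.14, -0.051, -0.013]
force: [1.4, 0.8, -0.2]
gripper_width: 0.0513
```

Call:
{"method": "move_arm", "body": {"commands": [-30,0,0,0,-30,0,0,0,0,0,0,0,0,0,0,0,0,0,0,0]}}

```text
time: 12.63
tool_pos: [0.4588, -0.0187, 0.1543]
orientation: [-3.141, -0.05, -0.004]
force: [1.0, 0.4, 0.1]
gripper_width: 0.0511
```

```bash
python3 - <<'E'
from h import *
go((.513,-.0167,.0397),0.5)
a=cv2.resize(env.read_camera('wrist')[40:290,200:500,::-1],None,fx=2,fy=2,interpolation=cv2.INTER_CUBIC)[:300]
t=env.read_camera('scene')[150:300,200:500,::-1]; t=cv2.resize(t,(600,300),interpolation=cv2.INTER_CUBIC)
cv2.imwrite('pics/w9.png',np.vstack([a,t]))
E
```

```text
at [ 0.4588 -0.0187  0.1543] yaw 1.8 tilt [ 0.002  0.    -1.   ] t 12.63 w 0.0511 F [1.  0.4 0.1]
 shift [ 54.   -0.2 114.8] turn 1.3
```

View pics/w9.png

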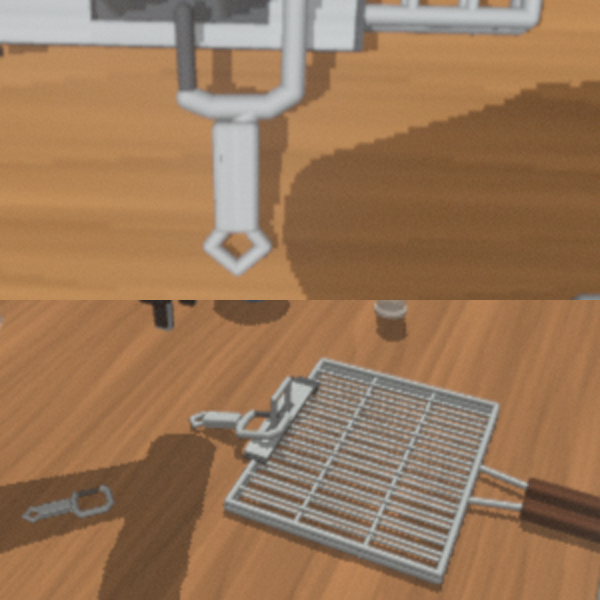

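The hook lies tilted with its ring round the near leg, the gate is straight and shut, the lever is flat and the gripper is clear. I'll hand it in.

```bash
python3 -c "
from rig import env
print(env.finish_job())"
```

```text
the job is handed in; nothing more can be done
None
```

I shut the lever, clipped the medium snap hook onto the eye's -y leg (eye_right), let go of it and handed the job in at about 12.7 s. The hand-in gives no verdict.

- **Lever:** I pressed it down with the closed fingers until it stopped firmly, at about 25 N and a TCP height of 26 mm. The later pictures show it flat with the eye standing through the slot.
- **Clip:** I pressed the gate against the leg at about 60 mm along the hook until it was open about 45°. Drawing the hook back then let the gate spring shut behind the leg.
- **Last checks:** The final pictures show the ring round the leg, the gate straight, and the hook resting tilted with its tail towards the shelf. The gripper is clear, at 154 mm. I judged the joint angles from the pictures and did not measure them.
- **Bowl, tongs and grinder:** The arm never went near them. I took no closing picture to confirm their positions.
- **Disagreement:** The first estimate of the eye's position was about 3 mm short in x. I corrected it from the close-up picture before clipping.

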